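# Push a maquette board home into the corner stop and clamp it

### The job

Push the plywood board with the little clay figure on it along the table until it is fully home in the corner stop, flush against both wooden fences. Then turn the clamp's knob clockwise until the sprung foot holds the board down firmly, with its spring pressed in about 4 mm, not squashed further than 6 mm, and let go. The clay is fresh: do not touch or upset the figure, keep the board flat on the table and leave the bottle and cup alone.

Things in the scene. Friction and masses are not known exactly. Their poses are not given: they have to be found in the camera images.
- board: Loose square plywood board, 160 x 160 mm, 24 mm thick, 0.2 to 0.45 kg. Origin: centre of its underside; x and y parallel to its edges, z up. The clay figure stands loose in its middle. Bare table (brown paper) all round it. Home: its +x and +y edges lie flush on the stop's two fences, its origin then at about (-80, -80) mm in the frame of stop.
- figure: Small seated clay figure, loose on the board, about 60 mm tall on a square foot of 48 x 48 mm, 0.1 to 0.25 kg. Origin: centre of its underside; z up. Must not be touched by the robot; must stay standing near the middle of the board.
- stop: Fixed corner stop: two wooden fences, 20 mm high and thick. Origin: inner corner, on the table; z up. The end fence's face is the plane y = 0 (x = -160 to 20 mm), the side fence's face the plane x = 0 (y = -130 to 20 mm); the board belongs in x < 0, y < 0. A dark steel clamp bracket stands behind the end fence.
- clamp_arm (a point): Middle of the top of the bracket's fixed arm, 86 mm above the table. The arm is 30 mm wide (x), 18 mm thick, reaches over the end fence from y = 48 to y = -37 mm in the frame of stop (round boss to -41 mm, 65 to 89 mm high); its column is at y = 24 to 48 mm, x = -35 mm.
- knob_grip (a point): Centre of the round black fluted clamp knob (40 mm diameter, 28 mm high), at mid-height on the screw axis, 123 to 127 mm above the table at the start; moves with the screw. Clockwise from above lowers it 3.5 mm per rad (22 mm per turn), at most 24.5 mm from 128 mm; a grasp must follow this travel. Thread friction 0.14 N m: it stays where it is left.
- stem: The clamp's vertical screw carrying knob and foot, at x = -35, y = -25 mm in the frame of stop; origin = knob_grip; it does not turn. Its rubber-faced foot (28 mm diameter) is sprung: 5 N per mm, 10 mm travel; pressing adds 0.0175 N m of torque per mm. How far it hangs is set by hand, unmeasured: unpressed underside 92 to 97 mm below the origin, so its touch must be felt or seen.
- bottle: Bystander: closed clear bottle, 62 mm diameter, 190 mm high. Origin: centre of its underside.
- cup: Bystander: white cup, 76 mm diameter, 90 mm high. Origin: centre of its underside.
Not all that is in view belongs to the job. Of the things like the figure, leave any that is black; of the rest the larger one is meant. Several things have the shape of the board; the one meant has the colours described above.

How it is judged:
On the way, in this order (a step that is already met when the one before it is completed fails the run):
1. the board is flush against both fences, the clamp still open (x of board in the frame of stop above -0.083 m and y of board in the frame of stop above -0.083 m and contact force between stem and board below 1 N), for 0.2 s.
2. the clamp's foot presses the board down (x of board in the frame of stop above -0.083 m and y of board in the frame of stop above -0.083 m and contact force between stem and board above 8 N), for 0.2 s.
At the end, for the whole second after the job is handed in: The board is home in the corner (its origin no more than 83 mm from each fence's face, that is flush to 3 mm), the clamp's foot presses it with 8 to 36 N, and the figure stands upright (within 0.2 rad) on the board within 30 mm of its middle, all at rest (all of step 2 and angle between figure's own z axis and vertical below 0.2 rad and z of figure in the frame of board above 0.02 m and horizontal distance between figure and board below 0.03 m and contact force between stem and board below 36 N and linear speed of each of board, figure below 0.01 m/s); the robot touches nothing.
It fails at once if the robot touches the clay figure (contact force between any of the fingers, the arm and figure above 0.5 N).
It fails at once if the figure is tipped over (angle between figure's own z axis and vertical above 0.35 rad).
It fails at once if the board is lifted or tilted off the table (height (world z) of board above 0.012 m or angle between board's own z axis and vertical above 0.12 rad).
It fails at once if the clamp is overtightened (more than 36 N on the board) (contact force between stem and board above 36 N).
It fails at once if a bystander is shoved or knocked over (distance of any of bottle, cup from where it was at the start of the episode above 0.03 m).
It also fails if it takes over 72 s, if anything falls off the work surface, if the arm or the gripper's body presses on something with over 40 N, if the wrist force passes 120 N, or if a joint passes its speed limit or range.

### The arm

A 6-joint arm with a two-finger parallel gripper is mounted at the origin on the work surface. World frame = base frame: x ahead of the robot, y to its left, z up, the work surface at z = 0. Lengths are in m, angles in rad, forces in N, time in s.
With the tool pointing down it reaches from about 0.25 to 0.775 m from the base axis. Payload 8.9 kg.
Tool frame: the origin (TCP) lies at the very end of the fingers, on their centre line; the grasp point (between the pads) lies 19 mm behind it (manip.grip_depth is the z of the grasp point in the tool frame, in m); z points along the fingers, y is the line along which they close (so a half turn about z gives the same grasp; the last joint's range is limited). The gripper opens to 85 mm and grips with 20 to 120 N. Pads are 22 mm wide; open, the fingers measure 114 mm over their backs; the gripper's body (76 mm by 85 mm) begins 54 mm behind the grasp point. The pads swing forward as they close: fully open they stand 13 mm farther back than shut.
Start: joints at [-1.444, 0.291, -0.153, 1.127, 0, 1.431], TCP at [0.138, -0.507, 0.231] pointing down, gripper open.
Joint ranges: [-2.52, 2.52], [-0.91, 1.74], [-1.3, 1.37], [-1.96, 2.02], [-1.52, 1.47], [-3.14, 3.14]. Speed limits (rad/s): [2.22, 2.22, 2.79, 3.14, 3.14, 3.14].

### API

Orientations are given as a unit quaternion [x, y, z, w].
In Python, from rig import manip gives the robot as it stands.
- The arm moves only by the tool apply_moves, never from a script. Its argument "rows" is a list of rows, each a list of 7 numbers: the shift along the world's x, y, z in cm, then the turn, a rotation vector about the world's x, y, z in rad, then the finger opening in cm, from 0 to 8.54. In form: [[x, y, z, ax, ay, az, fingers], ...]. A call has 1 to 12 rows; each row shifts and turns the commanded pose from where the row before left it; what a row does not reach is not made up. A row lasts 1/8 s, in which the tool goes at most 62.5 mm and 10.7 degrees, less where a joint would pass 70% of its speed; a pose out of reach is approached as far as the arm can. A call with a gripper value outside its range is refused whole. The fingers move at their own pace and stop on an object; the grip force is fixed at half the most. Time passes only in rows, so rows that do not move let the fingers close. It gives the time, the measured TCP pose, the force, the opening and the grip force at its end, in the units of the state.
- manip.state(): the state, without advancing time (a new reading comes with each control period).
- manip.capture(name): name is "scene" or "top" or "wrist"; returns the picture (384x512x3 uint8, blue, green, red); there is no depth.
- manip.get_calibration(name): a dict with "fx", "fy", "cx", "cy" (pixels), "k1" (the pictures are not rectified: a ray, as slopes to the right and down, at radius r is drawn at 1 + k1 r^2 times it, then the intrinsics apply), "camera_from_world" (4x4, takes a point from world to camera coordinates). Camera axes: x right, y up, looking along -z (the intrinsics and any distortion apply to the point x, -y, -z); pixel columns grow to the right and rows downward; lengths in m; the calibration is good to about 2 mm. A picture is of the moment at which its call begins: read the wrist's pose just before it. get_calibration takes no time and is no camera call; for the wrist camera it gives the pose at the moment of the call.
- manip.hand_in(): hands the job in; it is judged then, once.
The state is a dict: "t": time; "joint_positions": joint angles; "dq": joint speeds; "effort": joint torques, N m; "tool_pos": TCP position; "tcp_rot": TCP orientation; "wrist_force": force on the tool from outside, world axes, zero at the start; "ft_torque": the same for the moment, N m; "grip_width": opening from 0.0 (shut) to 1.0 (fully open); "gripper_force": force on a finger pad.
Only numpy, scipy, OpenCV 4.12 (cv2) and the standard library are available. Lean on these libraries where they do the work, as an engineer would, in place of code of your own. Each camera call takes 0.05 s, during which the arm holds its last target. There are 200 camera calls.

## Working session

There is one attempt and no reset: what is moved stays moved. The work goes in short steps, Python scripts to look and compute and a tool call to move; the robot and the scene stay as the last step left them, time stands still between calls to the robot, and variables do not carry over. Pictures are saved under pics/ and viewed, at most 10 in all, crops included, and the job is handed in when it is done.

Besides the shell and the picture viewer there is one more tool, called after ">>>" by a JSON object that holds its "op" and its "data", one argument or row to a line. apply_moves: Moves the arm, as the interface text tells. Its arguments: {"type":"object","properties":{"rows":{"type":"array","items":{"type":"array","items":{"type":"number"}}}},"required":["rows"]}

```bash
mkdir -p pics; ls; python3 - <<'E'
from rig import manip
import cv2,numpy as np
s=manip.state();print(s)
for n in("scene","top"):
    cv2.imwrite(f"pics/{n}0.png",cv2.resize(manip.capture(n),(800,600),interpolation=cv2.INTER_CUBIC))
    print(n,manip.get_calibration(n))
E
```

```text
pics
{'t': 0.0, 'joint_positions': array([-1.44429739e+00,  2.91276436e-01, -1.54109352e-01,  1.12667706e+00,
        1.40904823e-05,  1.43151780e+00]), 'dq': array([ 7.80752256e-05, -1.51889197e-03, -7.46059657e-04, -1.29257877e-03,
       -4.50159022e-04,  6.09317210e-04]), 'effort': array([-9.22289073e-04, -5.37146544e+01,  3.31372654e+01,  1.60523574e-02,
       -2.06799245e-04, -7.96642155e-06]), 'tool_pos': array([ 0.13786191, -0.50614187,  0.23074062]), 'tcp_rot': array([ 9.91183081e-01,  1.32497922e-01,  1.10914805e-05, -6.33203472e-04]), 'wrist_force': array([-0.58595245, -0.2675654 , -0.2367353 ]), 'ft_torque': array([ 0.01768548, -0.0213804 , -0.00223901]), 'gripper_force': 0.0, 'grip_width': 1.000695471871159}
scene {'fx': 411.98942689743035, 'fy': 411.98942689743035, 'cx': 256.04765708639667, 'cy': 188.21987010927776, 'k1': -0.11218682060334631, 'camera_from_world': array([[-6.60391396e-03,  9.99958307e-01, -6.30651772e-03,
        -8.26435182e-02],
       [-6.92912786e-01, -2.88033384e-05,  7.21021407e-01,
         3.19756363e-01],
       [ 7.20991164e-01,  9.13143010e-03,  6.92884087e-01,
        -1.48114884e+00],
       [ 0.00000000e+00,  0.00000000e+00,  0.00000000e+00,
         1.00000000e+00]])}
top {'fx': 374.74265828560755, 'fy': 374.74265828560755, 'cx': 257.9456415721971, 'cy': 194.3413475496813, 'k1': -0.07644999538311596, 'camera_from_world': array([[ 0.08243847, -0.9965755 , -0.00641703,  0.03906725],
       [ 0.96735757,  0.07846995,  0.24096015, -0.60226757],
       [-0.23963144, -0.02607195,  0.9705138 , -0.96962706],
       [ 0.        ,  0.        ,  0.        ,  1.        ]])}
```

View pics/scene0.png

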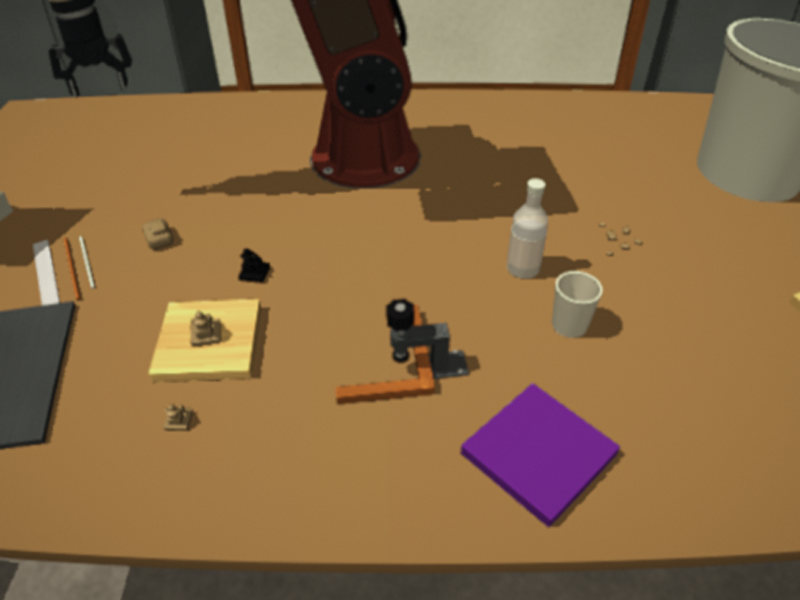

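View pics/top0.png

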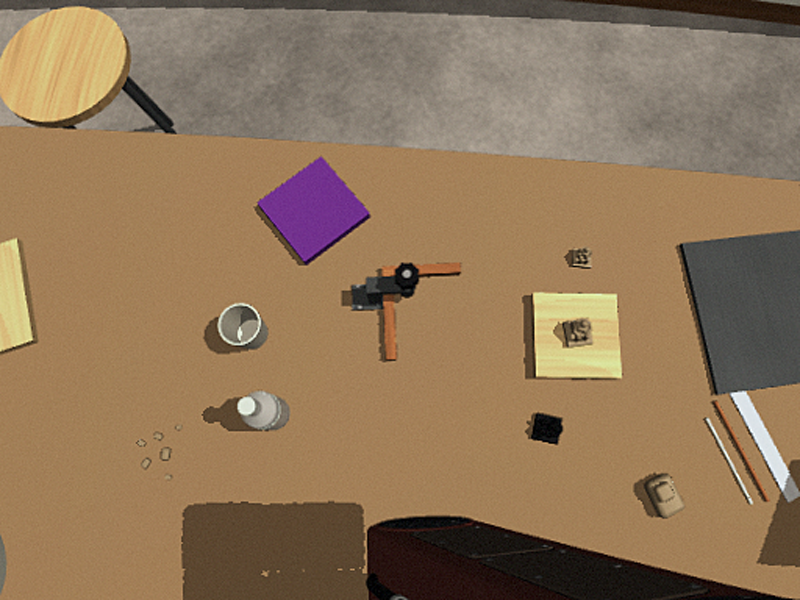

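The board (plywood) with the figure is at about (577,335) in the top view. The stop's corner is near (397,275), with the end fence running toward the robot, the side fence running right, and the knob at (406,275). The board has to travel about 0.28 m along +y and a little along +x. Next I'll enlarge this area.

```bash
cat > h.py <<'E'
from rig import manip
import cv2,numpy as np
def px2w(name,uv,z,cal=None):
    c=cal or manip.get_calibration(name);K=np.array([[c['fx'],0,c['cx']],[0,c['fy'],c['cy']],[0,0,1]])
    p=cv2.undistortPoints(np.array(uv,float).reshape(-1,1,2),K,np.array([c['k1'],0,0,0,0.]))[:,0]
    T=np.array(c['camera_from_world']);R=T[:3,:3];o=-R.T@T[:3,3]
    d=np.c_[p[:,0],-p[:,1],-np.ones(len(p))]@R
    return o+d*((z-o[2])/d[:,2])[:,None]
E
python3 - <<'E'
from h import *
im=manip.capture("top");cv2.imwrite("pics/raw_top.png",im)
cv2.imwrite("pics/c1.png",cv2.resize(im[150:270,210:410],(800,480),interpolation=cv2.INTER_CUBIC))
E
```

```text
(no output)
```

View pics/c1.png

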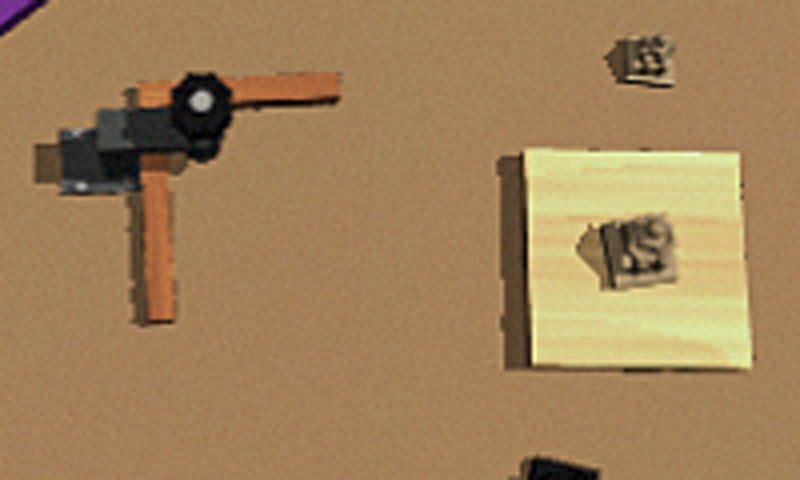

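The crop (4x, offset 210,150) shows the board's top corners at (525,150), (740,152), (751,367) and (532,367). The end fence's inner edge runs (172,165)–(174,320), the side fence's inner edge (235,107)–(340,100), and the knob top's centre is at (202,101).

```bash
python3 - <<'E'
from h import *
f=lambda L,z:px2w("top",np.array(L)/4.+[210-.375,150-.375],z)*1000
np.set_printoptions(precision=1,suppress=True)
print("board",f([(525,150),(740,152),(751,367),(532,367)],.024))
print("end",f([(172,165),(174,320),(146,322)],.02))
print("side",f([(235,107),(340,100),(340,72)],.02))
print("knob",f([(202,101)],.141));print("foot",f([(203,150)],.035))
print("figfoot",f([(598,290),(680,283)],.024))
print("cup/bottle",px2w("top",np.array([(240,325),(262,412)])/1.5625,0.05)*1000)
print("arrange small fig",f([(650,60)],.01), "black",px2w("top",np.array([(546,429)])/1.5625,.02)*1000)
E
```

```text
board [[ 650.9 -151.9   24. ]
 [ 662.4 -311.8   24. ]
 [ 503.5 -319.4   24. ]
 [ 491.5 -161.9   24. ]]
end [[619.5 106.   20. ]
 [505.3  94.7  20. ]
 [502.3 114.6  20. ]]
side [[667.6  63.2  20. ]
 [679.3 -14.1  20. ]
 [701.1 -12.8  20. ]]
knob [[633.6  84.9 141. ]]
foot [[628.7  83.9  35. ]]
figfoot [[ 550.7 -207.8   24. ]
 [ 560.5 -267.4   24. ]]
cup/bottle [[539.  381.5  50. ]
 [387.3 319.8  50. ]]
arrange small fig [[ 733.5 -248.1   10. ]] black [[ 400.3 -185.    20. ]]
```

>>> {"op": "apply_moves", "data": {
  "rows": [
    [4.4,1.5,0,0,0,0.137,8.54],
    [4.5,1.5,0,0,0,0.137,8.54],
    [4.5,1.5,0,0,0,0.137,8.54],
    [4.5,1.5,0,0,0,0.137,8.54],
    [4.5,1.5,0,0,0,0.137,8.54],
    [4.5,1.6,0,0,0,0.137,8.54],
    [4.5,1.6,-2,0,0,0.137,8.54],
    [4.5,1.6,-3,0,0,0.137,8.54],
    [4.5,1.6,-3,0,0,0.137,8.54],
    [4.2,1.5,-3,0,0,0.137,8.54],
    [0,0,0,0,0,0,8.54]
  ]
}}

```text
t: 1.52
tool_pos: [0.5848, -0.3497, 0.1174]
tcp_rot: [0.682, 0.731, -0.0, -0.003]
wrist_force: [-0.7, 0.0, 0.5]
grip_width: 1.0
gripper_force: 0.0
```

>>> {"op": "apply_moves", "data": {
  "rows": [
    [0,0,-4,0,0,0,8.54],
    [0,0,-4,0,0,0,8.54],
    [0,0,-2.5,0,0,0,8.54],
    [0,0,-1,0,0,0,8.54],
    [0,0,-0.3,0,0,0,8.54],
    [0,0,0,0,0,0,8.54]
  ]
}}

```text
t: 2.28
tool_pos: [0.5844, -0.3532, 0.0044]
tcp_rot: [0.684, 0.73, 0.0, 0.001]
wrist_force: [0.4, 0.0, 0.3]
grip_width: 1.0
gripper_force: 0.0
```

```bash
python3 - <<'E'
from h import *
a=cv2.resize(manip.capture("scene")[150:290,60:220],(640,560)[:2],interpolation=cv2.INTER_CUBIC)
cv2.imwrite("pics/c2.png",a)
E
```

```text
(no output)
```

View pics/c2.png

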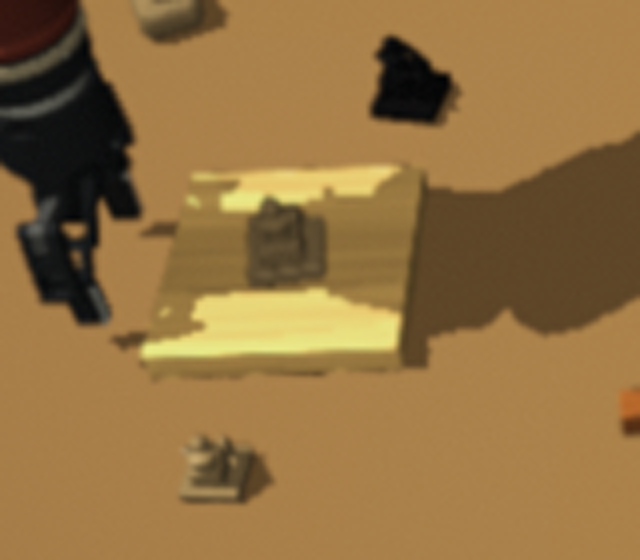

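The fingers stand behind the board's −y face, with their tips a little high. I'll lower 8 mm and push along the stop's y.

>>> {"op": "apply_moves", "data": {
  "rows": [
    [0,0,-0.8,0,0,0,8.54],
    [-0.1,0.7,0,0,0,0,8.54],
    [-0.1,0.7,0,0,0,0,8.54],
    [-0.05,0.4,0,0,0,0,8.54],
    [-0.05,0.4,0,0,0,0,8.54],
    [-0.05,0.5,0,0,0,0,8.54],
    [-0.1,0.6,0,0,0,0,8.54],
    [-0.1,0.7,0,0,0,0,8.54],
    [-0.1,0.8,0,0,0,0.005,8.54],
    [-0.1,0.8,0,0,0,0.005,8.54],
    [-0.1,0.8,0,0,0,0.005,8.54],
    [-0.1,0.8,0,0,0,0.005,8.54]
  ]
}}

```text
t: 3.82
tool_pos: [0.5745, -0.2801, -0.0046]
tcp_rot: [0.676, 0.737, -0.0, 0.0]
wrist_force: [0.7, -2.7, 0.7]
grip_width: 1.0
gripper_force: 1.4
```

>>> {"op": "apply_moves", "data": {
  "rows": [
    [-0.1,0.8,0,0,0,0.004,8.54],
    [-0.1,0.8,0,0,0,0.004,8.54],
    [-0.1,0.8,0,0,0,0.004,8.54],
    [-0.1,0.8,0,0,0,0.004,8.54],
    [-0.1,0.8,0,0,0,0.004,8.54],
    [-0.1,0.8,0,0,0,0.004,8.54],
    [-0.1,0.8,0,0,0,0.004,8.54],
    [-0.1,0.8,0,0,0,0.004,8.54],
    [-0.1,0.8,0,0,0,0.004,8.54],
    [-0.1,0.8,0,0,0,0,8.54],
    [-0.1,0.8,0,0,0,0,8.54],
    [-0.1,0.8,0,0,0,0,8.54]
  ]
}}

```text
t: 5.32
tool_pos: [0.5623, -0.184, -0.0047]
tcp_rot: [0.663, 0.749, -0.0, -0.0]
wrist_force: [0.5, -2.7, 1.7]
grip_width: 0.996
gripper_force: 1.7
```

>>> {"op": "apply_moves", "data": {
  "rows": [
    [-0.1,0.8,0,0,0,0,8.54],
    [-0.1,0.8,0,0,0,0,8.54],
    [-0.1,0.8,0,0,0,0,8.54],
    [-0.1,0.8,0,0,0,0,8.54],
    [-0.1,0.8,0,0,0,0,8.54],
    [-0.1,0.8,0,0,0,0,8.54],
    [-0.1,0.8,0,0,0,0,8.54],
    [-0.1,0.8,0,0,0,0,8.54],
    [-0.1,0.8,0,0,0,0,8.54],
    [-0.05,0.6,0,0,0,0,8.54],
    [-0.05,0.5,0,0,0,0,8.54],
    [0,0,0,0,0,0,8.54]
  ]
}}

```text
t: 6.82
tool_pos: [0.5521, -0.1008, -0.0049]
tcp_rot: [0.663, 0.749, 0.0, -0.001]
wrist_force: [-0.1, -0.2, 0.1]
grip_width: 0.997
gripper_force: 0.0
```

```bash
python3 - <<'E'
from h import *
im=manip.capture("top")
cv2.imwrite("pics/c3.png",cv2.resize(im[150:270,210:410],(800,480),interpolation=cv2.INTER_CUBIC))
E
```

```text
(no output)
```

View pics/c3.png

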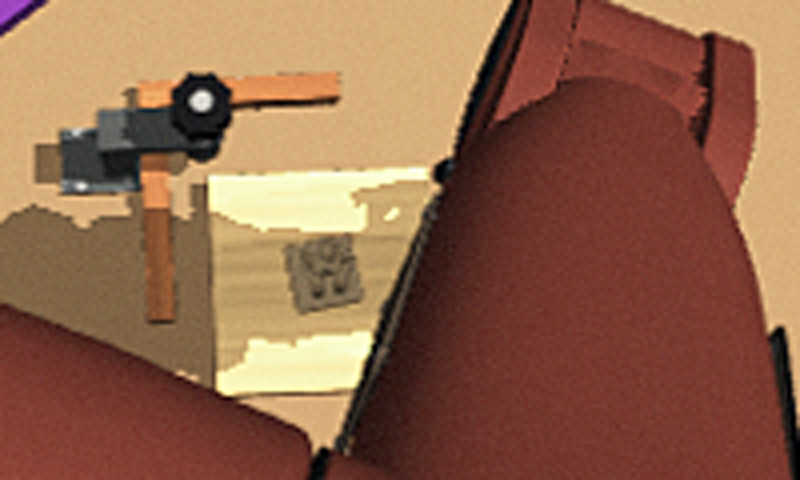

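The board is straight, with its near edge at (208,178)–(215,396), about 35 crop pixels from the end fence, and the figure is undisturbed.

```bash
python3 - <<'E'
from h import *
f=lambda L,z:px2w("top",np.array(L)/4.+[210-.375,150-.375],z)*1000
np.set_printoptions(precision=1,suppress=True)
b=f([(208,178),(215,396),(435,167)],.024);c=np.array([663.8,114.5]);p=.123
R=np.array([[np.cos(p),np.sin(p)],[-np.sin(p),np.cos(p)]])
print(b,"\nstop frame",(b[:,:2]-c)@R.T, "tool",(manip.state()['tool_pos'][:2]*1000-c)@R.T)
print("fig foot",(f([(362,298),(300,312)],.024)[:,:2]-c)@R.T)
E
```

```text
[[610.9  78.8  24. ]
 [453.2  61.2  24. ]
 [632.6 -86.3  24. ]] 
stop frame [[ -56.9  -28.9]
 [-215.6  -27.1]
 [ -55.6 -195.4]] tool [-137.3 -200.1]
fig foot [[-150.1 -135.4]
 [-158.3  -90.4]]
```

>>> {"op": "apply_moves", "data": {
  "rows": [
    [-0.05,0.4,0,0,0,0,8.54],
    [-0.05,0.5,0,0,0,0,8.54],
    [-0.05,0.5,0,0,0,0,8.54],
    [-0.05,0.4,0,0,0,0,8.54],
    [-0.05,0.3,0,0,0,0,8.54],
    [-0.05,0.3,0,0,0,0,8.54],
    [0,0.2,0,0,0,0,8.54],
    [0,0.15,0,0,0,0,8.54],
    [0,0.1,0,0,0,0,8.54],
    [0,0.1,0,0,0,0,8.54]
  ]
}}

```text
t: 8.12
tool_pos: [0.5495, -0.0727, -0.0047]
tcp_rot: [0.663, 0.749, -0.0, 0.001]
wrist_force: [-0.1, -7.0, -1.5]
grip_width: 0.998
gripper_force: 3.8
```

>>> {"op": "apply_moves", "data": {
  "rows": [
    [0,0.1,0,0,0,0,8.54],
    [0,0.1,0,0,0,0,8.54],
    [0,0,0,0,0,0,8.54]
  ]
}}

```text
t: 8.5
tool_pos: [0.5498, -0.0727, -0.0045]
tcp_rot: [0.663, 0.748, -0.002, 0.002]
wrist_force: [-1.2, -15.5, -1.2]
grip_width: 1.001
gripper_force: 7.0
```

>>> {"op": "apply_moves", "data": {
  "rows": [
    [0.15,-1.5,0,0,0,0,8.54],
    [0.2,-1.5,0,0,0,0,8.54],
    [0,0,4,0,0,0,8.54],
    [0,0,5,0,0,0.08,8.54],
    [-2,0,5,0,0,0.16,8.54],
    [-3,1,0,0,0,0.17,8.54],
    [-3,1.7,0,0,0,0.17,8.54],
    [-3,2,0,0,0,0.17,8.54],
    [-1.5,2,0,0,0,0.17,8.54],
    [0,2,0,0,0,0.17,8.54],
    [0,2,0,0,0,0.17,8.54],
    [0,0,0,0,0,0.16,8.54]
  ]
}}

```text
t: 10.0
tool_pos: [0.428, 0.0077, 0.1355]
tcp_rot: [0.012, 1.0, 0.0, 0.0]
wrist_force: [-0.1, -0.8, -0.2]
grip_width: 0.998
gripper_force: 0.0
```

>>> {"op": "apply_moves", "data": {
  "rows": [
    [0,0,-2,0,0,0.15,8.54],
    [0,0,-3,0,0,0,8.54],
    [0,0,0,0,0,0,8.54]
  ]
}}

```text
t: 10.38
tool_pos: [0.4265, 0.0069, 0.0841]
tcp_rot: [-0.06, 0.998, 0.001, -0.002]
wrist_force: [0.5, -0.2, 0.3]
grip_width: 1.001
gripper_force: 0.0
```

>>> {"op": "apply_moves", "data": {
  "rows": [
    [0,0,-4,0,0,0,8.54],
    [0,0,-3,0,0,0,8.54],
    [0,0,-1.8,0,0,0,8.54],
    [0,0,0,0,0,0,8.54],
    [0.7,0.1,0,0,0,0,8.54],
    [0.5,0.05,0,0,0,0,8.54],
    [0.4,0.05,0,0,0,0,8.54],
    [0.4,0.05,0,0,0,0,8.54],
    [0.5,0.05,0,0,0,0,8.54],
    [0.6,0.1,0,0,0,0,8.54],
    [0.6,0.05,0,0,0,0,8.54]
  ]
}}

```text
t: 11.75
tool_pos: [0.4648, 0.0115, -0.0029]
tcp_rot: [-0.06, 0.998, 0.0, -0.0]
wrist_force: [-2.2, -0.1, -0.1]
grip_width: 1.002
gripper_force: 0.9
```

>>> {"op": "apply_moves", "data": {
  "rows": [
    [0.6,0.1,0,0,0,0,8.54],
    [0.6,0.05,0,0,0,0,8.54],
    [0.6,0.1,0,0,0,0,8.54],
    [0.6,0.05,0,0,0,0,8.54],
    [0.6,0.1,0,0,0,0,8.54],
    [0.4,0.05,0,0,0,0,8.54],
    [0.2,0,0,0,0,0,8.54],
    [0,0,0,0,0,0,8.54]
  ]
}}

```text
t: 12.75
tool_pos: [0.5013, 0.016, -0.0026]
tcp_rot: [-0.06, 0.998, 0.0, 0.0]
wrist_force: [-0.8, 0.8, -0.1]
grip_width: 0.997
gripper_force: 0.2
```

>>> {"op": "apply_moves", "data": {
  "rows": [
    [0.15,0,0,0,0,0,8.54],
    [0.1,0,0,0,0,0,8.54],
    [0.1,0,0,0,0,0,8.54],
    [0,0,0,0,0,0,8.54]
  ]
}}

```text
t: 13.25
tool_pos: [0.5046, 0.016, -0.0027]
tcp_rot: [-0.06, 0.998, 0.0, 0.0]
wrist_force: [-2.3, 0.2, 1.7]
grip_width: 0.999
gripper_force: 1.3
```

>>> {"op": "apply_moves", "data": {
  "rows": [
    [0.1,0,0,0,0,0,8.54],
    [0.1,0,0,0,0,0,8.54],
    [0,0,0,0,0,0,8.54]
  ]
}}

```text
t: 13.62
tool_pos: [0.506, 0.0159, -0.0028]
tcp_rot: [-0.06, 0.998, -0.0, -0.0]
wrist_force: [-4.1, -0.6, 3.0]
grip_width: 1.001
gripper_force: 2.5
```

>>> {"op": "apply_moves", "data": {
  "rows": [
    [0.1,0,0,0,0,0,8.54],
    [0.1,0,0,0,0,0,8.54],
    [0,0,0,0,0,0,8.54]
  ]
}}

```text
t: 14.0
tool_pos: [0.506, 0.0159, -0.0031]
tcp_rot: [-0.06, 0.998, 0.0, -0.002]
wrist_force: [-10.8, -0.8, 7.5]
grip_width: 1.002
gripper_force: 5.4
```

>>> {"op": "apply_moves", "data": {
  "rows": [
    [-1.5,-0.2,0,0,0,0,8.54],
    [-2,-0.2,0,0,0,0,8.54],
    [-2,0,5,0,0,0.15,8.54],
    [-2,0,6,0,0,0.15,8.54],
    [0,0,6,0,0,0.15,8.54],
    [0,0,4,0,0,0.15,8.54],
    [0,0,0,0,0,0,8.54]
  ]
}}

```text
t: 14.88
tool_pos: [0.4367, 0.0116, 0.2098]
tcp_rot: [-0.353, 0.936, -0.002, 0.004]
wrist_force: [0.8, -0.2, 0.0]
grip_width: 1.003
gripper_force: 0.0
```

```bash
python3 - <<'E'
from h import *
im=manip.capture("top")[155:255,220:320]; s=manip.capture("scene")[170:270,200:300]
r=lambda a,w,h:cv2.resize(a,(w,h),interpolation=cv2.INTER_CUBIC)
cv2.imwrite("pics/c4.png",np.hstack([r(im,400,400),r(s,400,400)]))
E
```

```text
(no output)
```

View pics/c4.png

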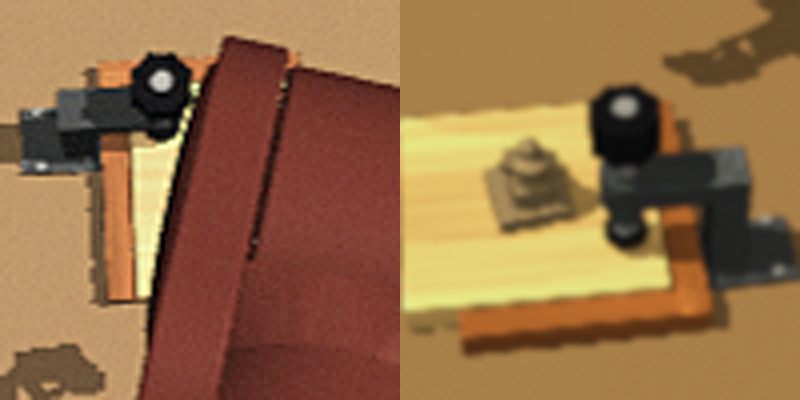

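Both fence edges look closed, the board flush (left: fence/board edge at (131–134,150–300); right: at (670,290)), and the figure stands in the middle. The foot at (625,230) is still clear of the board. On to the knob.

>>> {"op": "apply_moves", "data": {
  "rows": [
    [2.4,0.9,0,0,0,0.165,8.54],
    [2.45,0.9,0,0,0,0.165,8.54],
    [2.45,0.9,0,0,0,0.165,8.54],
    [2.45,0.95,0,0,0,0.165,8.54],
    [2.45,0.9,0,0,0,0.165,8.54],
    [2.45,0.95,0,0,0,0.165,8.54],
    [2.45,0.9,0,0,0,0.165,8.54],
    [2.45,0.95,0,0,0,0.165,8.54],
    [0,0,0,0,0,0,8.54],
    [0,0,0,0,0,0,8.54]
  ]
}}

```text
t: 16.23
tool_pos: [0.6282, 0.0853, 0.205]
tcp_rot: [0.851, -0.524, -0.001, 0.001]
wrist_force: [0.2, -0.0, -0.6]
grip_width: 0.996
gripper_force: 0.0
```

```bash
python3 - <<'E'
from h import *
np.set_printoptions(precision=4,suppress=True)
for z in(.137,.139,.141): print(z,px2w("scene",[(256.25-.4,196.75-.4)],z),px2w("top",[(260.25-.4,175-.4)],z))
s=manip.state();print(s['tool_pos'],s['joint_positions'],s['ft_torque'])
c=manip.get_calibration("wrist");T=c['camera_from_world'];print(-T[:3,:3].T@T[:3,3])
cv2.imwrite("pics/w1.png",manip.capture("wrist"))
E
```

```text
0.137 [[0.6305 0.0872 0.137 ]] [[0.6355 0.0858 0.137 ]]
0.139 [[0.6325 0.0873 0.139 ]] [[0.6349 0.0858 0.139 ]]
0.141 [[0.6345 0.0873 0.141 ]] [[0.6343 0.0857 0.141 ]]
[0.6282 0.0853 0.205 ] [ 0.0197  0.5169  0.1231  1.1796 -0.0001 -2.0176] [-0.0358  0.0241  0.0159]
[0.6641 0.0149 0.347 ]
```

View pics/w1.png

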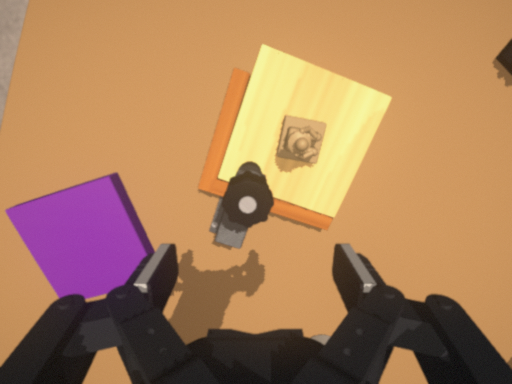

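The wrist view shows the board against both fences with no gap, and the knob top at (248,205).

```bash
python3 - <<'E'
from h import *
print(px2w("wrist",[(248,205)],.139),manip.state()['tool_pos'])
E
```

```text
[[0.63288483 0.08801973 0.139     ]] [0.62813703 0.08522917 0.20553962]
```

>>> {"op": "apply_moves", "data": {
  "rows": [
    [0.5,0.13,-1,0,0,0,8.54],
    [0,0,-4,0,0,0,8.54],
    [0,0,-3,0,0,0,8.54],
    [0,0,-1.7,0,0,0,8.54],
    [0,0,0,0,0,0,8.54],
    [0,0,0,0,0,0,8.54]
  ]
}}

```text
t: 17.02
tool_pos: [0.635, 0.0867, 0.1108]
tcp_rot: [0.852, -0.523, 0.001, -0.001]
wrist_force: [0.4, 0.4, -0.6]
grip_width: 0.999
gripper_force: 0.0
```

>>> {"op": "apply_moves", "data": {
  "rows": [
    [0,0,0,0,0,0,5],
    [0,0,0,0,0,0,4.4],
    [0,0,0,0,0,0,4.0],
    [0,0,0,0,0,0,3.6],
    [0,0,0,0,0,0,3.0],
    [0,0,0,0,0,0,3.0]
  ]
}}

```text
t: 17.77
tool_pos: [0.6343, 0.0867, 0.1102]
tcp_rot: [0.852, -0.523, 0.0, -0.0]
wrist_force: [-2.3, -0.7, 5.9]
grip_width: 0.451
gripper_force: 59.8
```

```bash
cat > s.py <<'E'
from h import *
np.set_printoptions(precision=3,suppress=True)
s=manip.state();q=s['tcp_rot']
print(s['t'],"pos",s['tool_pos']*1000,"F",s['wrist_force'],"T",s['ft_torque'],"th",2*np.arctan2(q[1],q[0]),"j6",s['joint_positions'][5],"eff6",s['effort'][5],s['grip_width'],s['gripper_force'])
E
python3 s.py
```

```text
17.775 pos [634.275  86.688 110.195] F [-2.266 -0.747  5.898] T [-0.124  0.41  -0.037] th -1.1014050995999063 j6 -2.0184214841144863 eff6 0.0015287845963030122 0.4511518686084672 59.7866016626358
```

>>> {"op": "apply_moves", "data": {
  "rows": [
    [0,0,-0.05,0,0,-0.15,3.0],
    [0,0,-0.055,0,0,-0.15,3.0],
    [0,0,-0.05,0,0,-0.15,3.0],
    [0,0,-0.055,0,0,-0.15,3.0],
    [0,0,-0.05,0,0,-0.15,3.0],
    [0,0,-0.055,0,0,-0.15,3.0],
    [0,0,-0.05,0,0,-0.15,3.0],
    [0,0,-0.055,0,0,-0.15,3.0]
  ]
}}

```text
t: 18.77
tool_pos: [0.6354, 0.0866, 0.106]
tcp_rot: [-0.406, 0.914, -0.001, 0.001]
wrist_force: [2.6, -1.7, 3.0]
grip_width: 0.452
gripper_force: 59.8
```

```bash
python3 s.py
```

```text
18.775 pos [635.373  86.564 106.032] F [ 2.61  -1.675  3.009] T [-0.213 -0.43   0.085] th 3.9768779534102254 j6 -0.8136487443609379 eff6 -1.8441860005259514 0.4520340780029709 59.77952063083649
```

>>> {"op": "apply_moves", "data": {
  "rows": [
    [0,0,-0.035,0,0,-0.1,3.0],
    [0,0,-0.035,0,0,-0.1,3.0],
    [0,0,-0.035,0,0,-0.1,3.0]
  ]
}}

```text
t: 19.15
tool_pos: [0.6356, 0.0864, 0.105]
tcp_rot: [-0.265, 0.964, -0.001, 0.001]
wrist_force: [3.6, -2.2, 1.9]
grip_width: 0.448
gripper_force: 59.8
```

```bash
python3 s.py
```

```text
19.15 pos [635.552  86.357 105.   ] F [ 3.6   -2.201  1.92 ] T [-0.387 -0.569  0.151] th 3.6783678229101744 j6 -0.5152744940922742 eff6 -1.185116395354271 0.44781798722975474 59.840986132621765
```

>>> {"op": "apply_moves", "data": {
  "rows": [
    [0,0,-0.035,0,0,-0.1,3.0],
    [0,0,-0.035,0,0,-0.1,3.0],
    [0,0,-0.035,0,0,-0.1,3.0]
  ]
}}

```text
t: 19.52
tool_pos: [0.6356, 0.0861, 0.1039]
tcp_rot: [-0.118, 0.993, -0.001, 0.001]
wrist_force: [3.4, -2.7, 1.7]
grip_width: 0.452
gripper_force: 59.9
```

```bash
python3 s.py;python3 - <<'E'
from h import *
s=manip.capture("scene")[185:245,225:285]
cv2.imwrite("pics/c5.png",cv2.resize(s,(600,600),interpolation=cv2.INTER_CUBIC))
E
```

```text
19.525 pos [635.65   86.068 103.932] F [ 3.352 -2.692  1.651] T [-0.603 -0.72   0.112] th 3.3781487111473716 j6 -0.2152726316990158 eff6 -1.1838527396321297 0.4517848846081225 59.87138628959656
```

View pics/c5.png

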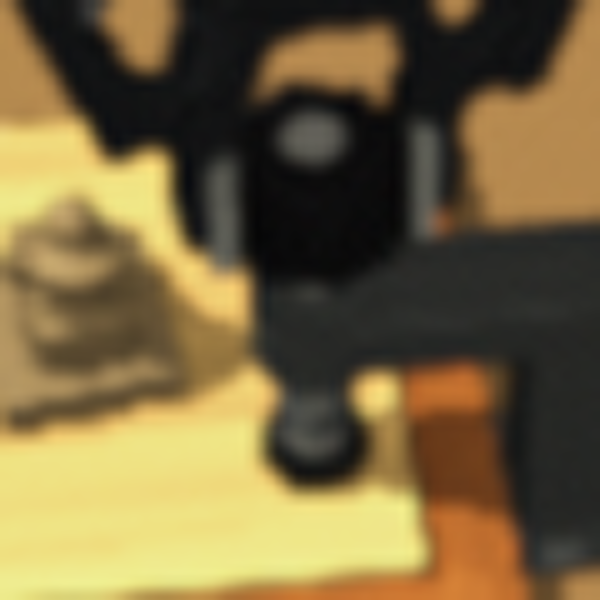

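```bash
cat > foot.py <<'E'
from h import *
import glob,sys
g0=cv2.imread("pics/c4.png")[:,400:];g0=cv2.resize(g0,(100,100),interpolation=cv2.INTER_AREA)
ref=g0[220-170:236-170,247-200:266-200]   # foot, before turning
def row(im):
    big=lambda a:cv2.resize(a,None,fx=8,fy=8,interpolation=cv2.INTER_CUBIC)
    t=big(im[226:236,250:262]);return t
s=manip.capture("scene");n=len(glob.glob("pics/f*.png"));cv2.imwrite(f"pics/f{n}.png",s)
# darkness profile below foot centre: subpixel crossing of the dark/bright edge at the foot's lower rim
def edge(im,r0,c0):
    g=im[:,:,1].astype(float);out=[]
    for c in range(254,259):
        p=g[226-r0:242-r0,c-c0];k=np.where((p[:-1]<100)&(p[1:]>=100))[0]
        out.append(226+k[-1]+(100-p[k[-1]])/(p[k[-1]+1]-p[k[-1]]) if len(k) else np.nan)
    return np.array(out)
np.set_printoptions(precision=2,suppress=True)
print("ref",edge(g0,170,200),"now",edge(s,0,0))
c=manip.get_calibration("scene");K=np.array([[c['fx'],0,c['cx']],[0,c['fy'],c['cy']],[0,0,1]])
F=np.diag([1,-1,-1])@c['camera_from_world'][:3]
for z in(.024,.028,.032,.036):
    print(z,cv2.projectPoints(np.array([[.633+.014,.0865,z]]),cv2.Rodrigues(F[:,:3])[0],F[:,3],K,np.array([c['k1'],0,0,0,0.]))[0].ravel())
E
python3 foot.py; python3 s.py
```

```text
ref [231.54 232.11 232.33 232.48 232.46] now [233.15 233.32 233.34 233.32 233.2 ]
0.024 [255.81 234.12]
0.028 [255.8  233.06]
0.032 [255.79 231.99]
0.036 [255.78 230.91]
19.625 pos [635.651  86.081 103.934] F [ 4.379 -3.579  1.512] T [-0.526 -0.81  -0.149] th 3.379672639561615 j6 -0.21682195062274348 eff6 0.9884314611554146 0.4518544594174452 59.92448151111603
```

>>> {"op": "apply_moves", "data": {
  "rows": [
    [0,0,-0.035,0,0,-0.1,3.0],
    [0,0,-0.035,0,0,-0.1,3.0],
    [0,0,-0.035,0,0,-0.1,3.0]
  ]
}}

```text
t: 20.0
tool_pos: [0.6357, 0.0858, 0.1029]
tcp_rot: [0.031, 1.0, -0.001, 0.001]
wrist_force: [4.1, -5.4, 1.6]
grip_width: 0.451
gripper_force: 59.9
```

```bash
python3 s.py; python3 foot.py|head -1
```

```text
20.0 pos [635.656  85.815 102.907] F [ 4.139 -5.388  1.64 ] T [-0.99  -0.879  0.143] th 3.0797228126936633 j6 0.08298342147344441 eff6 -1.1844801530241966 0.4514713848221939 59.88470435142517
ref [231.54 232.11 232.33 232.48 232.46] now [233.19 233.38 233.39 233.38 233.32]
```

>>> {"op": "apply_moves", "data": {
  "rows": [
    [0,0,-0.035,0,0,-0.1,3.0],
    [0,0,-0.035,0,0,-0.1,3.0],
    [0,0,-0.035,0,0,-0.1,3.0]
  ]
}}

```text
t: 20.42
tool_pos: [0.6356, 0.0855, 0.1019]
tcp_rot: [0.18, 0.984, -0.001, 0.002]
wrist_force: [3.4, -6.8, 2.0]
grip_width: 0.449
gripper_force: 59.9
```

```bash
python3 s.py; python3 foot.py|head -1; python3 s.py
```

```text
20.425 pos [635.646  85.522 101.861] F [ 3.368 -6.772  1.961] T [-1.206 -0.749  0.096] th 2.779445202436079 j6 0.38304969352068735 eff6 -1.185804270207882 0.44865159803122434 59.91067886352539
ref [231.54 232.11 232.33 232.48 232.46] now [233.35 233.45 233.53 233.54 233.42]
20.475 pos [635.626  85.535 101.833] F [ 3.774 -5.878  2.739] T [-1.148 -0.749 -0.168] th 2.7743483553733967 j6 0.3881520225539518 eff6 -0.6990274228155613 0.4532388670728033 59.94994103908539
```

```bash
cat > trk.py <<'E'
from h import *
import glob
n=len(glob.glob("pics/f*.png"));I=[cv2.imread(f"pics/f{i}.png")[:,:,1].astype(np.float32) for i in range(n)]
def sh(a,b,r,c):
    W=np.eye(2,3,dtype=np.float32)
    m=np.zeros_like(a,np.uint8);m[r[0]:r[1],c[0]:c[1]]=255
    t=a[r[0]:r[1],c[0]:c[1]];W[:,2]=(c[0],r[0])
    try:_,W=cv2.findTransformECC(t,b,W,cv2.MOTION_TRANSLATION,(3,200,1e-6),None,1)
    except cv2.error:return np.nan
    return round(float(W[1,2]-r[0]),3)
for i in range(1,n):print(i,"foot",sh(I[0],I[i],(223,237),(250,264)),"foot2",sh(I[0],I[i],(230,237),(252,261)),"highlight",sh(I[0],I[i],(226,232),(253,260)),"knobtop",sh(I[0],I[i],(196,204),(251,262)),"board",sh(I[0],I[i],(236,246),(240,275)))
E
python3 trk.py; python3 - <<'E'
from h import *
f=lambda i:cv2.resize(cv2.imread(f"pics/f{i}.png")[190:242,238:276],(380,520),interpolation=cv2.INTER_CUBIC)
cv2.imwrite("pics/c6.png",np.hstack([f(0),f(2)]))
E
```

```text
1 foot 0.159 foot2 0.165 highlight 0.329 knobtop 0.375 board -0.022
2 foot 0.306 foot2 0.29 highlight 0.46 knobtop 0.803 board -0.023
```

View pics/c6.png

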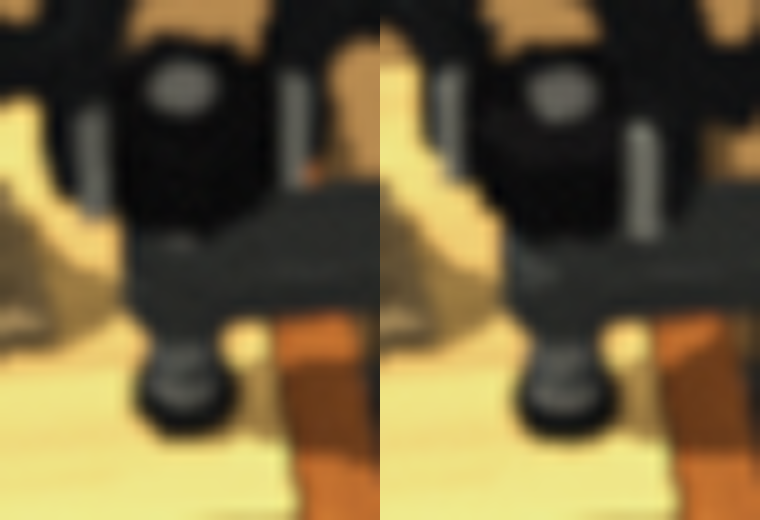

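Knob and foot are both lower than before, and the foot still follows. I'll continue in small steps and track the foot's row.

>>> {"op": "apply_moves", "data": {
  "rows": [
    [0,-0.02,-0.035,0,0,-0.1,3.0],
    [0,0,-0.035,0,0,-0.1,3.0],
    [0,0,-0.035,0,0,-0.1,3.0]
  ]
}}

```text
t: 20.85
tool_pos: [0.6355, 0.0853, 0.1008]
tcp_rot: [0.325, 0.946, -0.001, 0.002]
wrist_force: [2.9, -6.7, 2.9]
grip_width: 0.449
gripper_force: 60.0
```

```bash
python3 s.py; python3 foot.py|head -1; python3 trk.py
```

```text
20.85 pos [635.495  85.285 100.787] F [ 2.931 -6.744  2.945] T [-1.237 -0.635  0.153] th 2.4794624640000604 j6 0.6827042335358815 eff6 -1.1893901601433754 0.4485934773534342 59.9825656414032
ref [231.54 232.11 232.33 232.48 232.46] now [233.46 233.72 233.88 233.87 233.6 ]
1 foot 0.159 foot2 0.165 highlight 0.329 knobtop 0.375 board -0.022
2 foot 0.306 foot2 0.29 highlight 0.46 knobtop 0.803 board -0.023
3 foot 0.496 foot2 0.504 highlight 0.772 knobtop 1.341 board -0.011
```

>>> {"op": "apply_moves", "data": {
  "rows": [
    [0,0,-0.035,0,0,-0.1,3.0],
    [0,0,-0.035,0,0,-0.1,3.0]
  ]
}}

```text
t: 21.15
tool_pos: [0.6353, 0.0851, 0.1001]
tcp_rot: [0.418, 0.909, -0.001, 0.002]
wrist_force: [3.2, -6.8, 3.3]
grip_width: 0.451
gripper_force: 60.0
```

```bash
python3 s.py; python3 foot.py|head -1; python3 trk.py
```

```text
21.15 pos [635.332  85.127 100.107] F [ 3.165 -6.814  3.329] T [-1.346 -0.516  0.109] th 2.27939625417519 j6 0.8826743464327934 eff6 -1.195722073316574 0.45096818106458797 60.033268332481384
ref [231.54 232.11 232.33 232.48 232.46] now [233.45 233.72 233.9  233.86 233.61]
1 foot 0.159 foot2 0.165 highlight 0.329 knobtop 0.375 board -0.022
2 foot 0.306 foot2 0.29 highlight 0.46 knobtop 0.803 board -0.023
3 foot 0.496 foot2 0.504 highlight 0.772 knobtop 1.341 board -0.011
4 foot 0.473 foot2 0.521 highlight 0.886 knobtop 1.459 board -0.023
```

>>> {"op": "apply_moves", "data": {
  "rows": [
    [0,0,-0.035,0,0,-0.1,3.0],
    [0,0,-0.035,0,0,-0.1,3.0],
    [0,0,-0.035,0,0,-0.1,3.0]
  ]
}}

```text
t: 21.58
tool_pos: [0.6351, 0.085, 0.0991]
tcp_rot: [0.549, 0.836, -0.001, 0.002]
wrist_force: [1.9, -7.1, 4.3]
grip_width: 0.452
gripper_force: 60.1
```

```bash
python3 s.py; python3 foot.py|head -1; python3 trk.py|tail -1
```

```text
21.575 pos [635.11   84.954  99.074] F [ 1.896 -7.117  4.337] T [-1.422 -0.189  0.132] th 1.9792553247177944 j6 1.1827007927578919 eff6 -1.1652493849396706 0.4515832790178705 60.12604057788849
ref [231.54 232.11 232.33 232.48 232.46] now [233.47 233.73 233.9  233.86 233.61]
5 foot 0.511 foot2 0.573 highlight 1.125 knobtop nan board -0.026
```

>>> {"op": "apply_moves", "data": {
  "rows": [
    [0,-0.02,-0.035,0,0,-0.1,3.0],
    [0,0,-0.035,0,0,-0.1,3.0],
    [0,0,-0.035,0,0,-0.1,3.0],
    [0,0,-0.035,0,0,-0.1,3.0],
    [0,0,-0.035,0,0,-0.1,3.0],
    [0,0,-0.035,0,0,-0.1,3.0],
    [0,0,-0.018,0,0,-0.05,3.0]
  ]
}}

```text
t: 22.5
tool_pos: [0.6345, 0.0849, 0.0968]
tcp_rot: [0.787, 0.617, -0.0, 0.001]
wrist_force: [-0.7, -7.5, 6.5]
grip_width: 0.455
gripper_force: 60.4
```

```bash
python3 s.py; python3 foot.py|head -1; for i in 1 2 3; do python3 s.py; python3 -c "
from h import *;manip.capture('top')"; done
```

```text
22.5 pos [634.492  84.901  96.837] F [-0.696 -7.473  6.461] T [-1.358  0.3    0.175] th 1.330354225843548 j6 1.8314054491946392 eff6 -0.15099094714969397 0.45540262030913703 60.35368323326111
ref [231.54 232.11 232.33 232.48 232.46] now [233.47 233.73 233.89 233.86 233.6 ]
22.55 pos [634.448  84.91   96.781] F [-1.213 -7.881  6.38 ] T [-1.36   0.301 -0.016] th 1.3283870933755553 j6 1.8333959429099163 eff6 -0.16912912018597126 0.4510084644844984 60.41482329368591
22.6 pos [634.446  84.872  96.8  ] F [-2.112 -7.015  6.448] T [-1.346  0.284 -0.093] th 1.3310245273817398 j6 1.8306968998777404 eff6 0.39834494702517986 0.45189239579523194 60.411940813064575
22.65 pos [634.454  84.896  96.827] F [-0.439 -7.01   6.739] T [-1.318  0.278 -0.097] th 1.3319852995301247 j6 1.8297480114622624 eff6 0.06938198581337929 0.4503827728269784 60.41098237037659
```

>>> {"op": "apply_moves", "data": {
  "rows": [
    [0,0,0,0,0,0,5],
    [0,0,0,0,0,0,7],
    [0,0,0,0,0,0,8.54],
    [0,0,0,0,0,0,8.54],
    [0,0,0,0,0,0,8.54],
    [0,0,1,0,0,0,8.54],
    [0,0,3,0,0,0,8.54],
    [0,0,5,0,0,0,8.54],
    [0,0,5,0,0,0,8.54],
    [-3,0,0,0,0,0,8.54],
    [-3,0,0,0,0,0,8.54],
    [0,0,0,0,0,0,8.54]
  ]
}}

```text
t: 24.2
tool_pos: [0.5728, 0.0865, 0.2374]
tcp_rot: [0.786, 0.618, 0.0, 0.0]
wrist_force: [0.9, -0.9, 0.7]
grip_width: 1.001
gripper_force: 0.0
```

```bash
python3 foot.py|head -1; python3 s.py; python3 - <<'E'
from h import *
import glob
n=len(glob.glob("pics/f*.png"))-1;im=cv2.imread(f"pics/f{n}.png")[170:270,170:310]
cv2.imwrite("pics/c7.png",cv2.resize(im,(784,560),interpolation=cv2.INTER_CUBIC))
E
```

```text
ref [231.54 232.11 232.33 232.48 232.46] now [233.54 233.8  233.98 233.97 233.68]
24.25 pos [574.024  86.407 237.261] F [ 0.487 -0.022 -0.578] T [ 0.001 -0.071 -0.054] th 1.331955466134934 j6 1.8331189638940806 eff6 0.0029900217487011105 1.0020627494728922 0.0
```

View pics/c7.png

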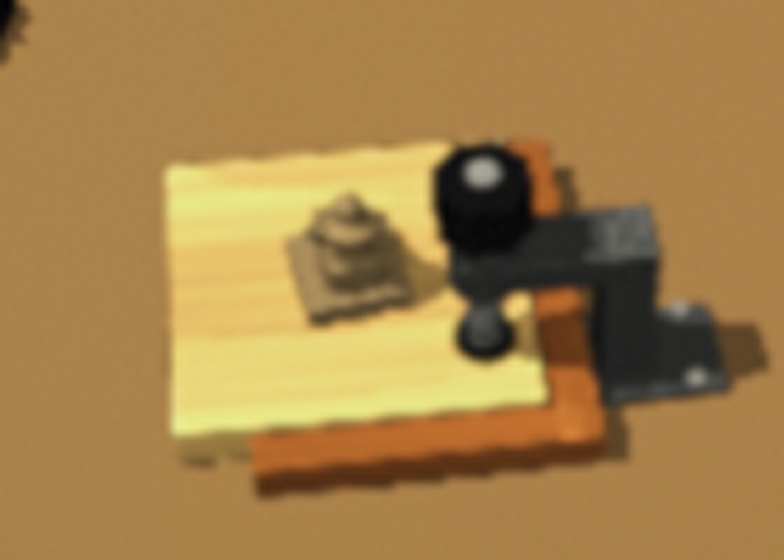

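The picture shows the board flush on both fences, the foot pressed onto it at (485,340), the figure upright in the middle at (348,260), and the robot clear.

```bash
python3 -c "
from rig import manip;print(manip.hand_in())"
```

```text
the job is handed in; nothing more can be done
None
```

I handed the job in at about 24 s, with no verdict returned: the board looks flush on both fences, the foot is pressed an estimated 4–5 mm (20–25 N, judged from where the foot stopped moving in the camera images, not measured directly), the figure is upright and untouched, and the robot is clear.

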